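# Move a carrier over the end stops to the next rail

### The job

Two aluminium carriers hang on one of the two small rail stands. Lift the carrier with the round plates up over the end stops and hang it astride the other, empty rail, between that rail's end stops, and let go of it. Leave the carrier with the square plates hanging where it is.

Things in the scene. Friction and masses are not known exactly. Their poses are not given: they have to be found in the camera images.
- round_carrier_grip (a point): Carrier to move: 0.12 kg hanger, inverted V hood (28 mm along the rail, mouth 31 mm wide), round 52 mm plates on both sides, 38 mm over both. Upright grip tab on top: 8 mm thick across the rail (10 mm at its top bead), 24 mm along it. The point is in the tab, 43 mm above the axis of its rail; tab top 22 mm above it, hood 28 mm below, plates' lowest edge 121 mm below. y along the rail, z up.
- square_carrier: Carrier to leave alone: the same hanger with 46 mm square plates instead of round ones, on the same rail as the round carrier, 68 to 108 mm to either side of it. Origin on the axis of the rail; its tab's top is 65 mm above the origin. y along the rail, z up.
- loaded_rail: Fixed stand on which both carriers hang at the start: foot 60 x 180 x 10 mm, a post at each end, between them a round rail 10 mm thick, 160 mm between post axes, axis 120 mm above the bench. The posts rise above the rail as end stops (caps 17 mm across), tops 28 mm above its axis. Origin: centre of the foot's underside, under the rail's middle; y along the rail, x across, z up.
- empty_rail: Fixed stand of the same make and size with nothing on its rail, standing to the left or right of the other, end to end with it and roughly in line, about 15 mm between the feet. The round carrier goes here. Origin: centre of the foot's underside, under the rail's middle; y along the rail, x across, z up; rail axis 120 mm above the origin.
Things that resemble listed ones, but are neither listed nor needed, are in the scene too. What is shaped like the part that bears round_carrier_grip but red is not meant.

How it is judged (in metres and radians):
On the way:
1. the round carrier is lifted off its rail, its grip point more than 80 mm above the rail's axis (hood above the end stops) (z of round_carrier_grip in the frame of loaded_rail above 0.2 m), for 0.1 s.
At the end, for the whole second after the job is handed in: The round carrier hangs astride the empty rail between its end stops: grip point within 20 mm of the rail's vertical plane, within 70 mm of its middle along the rail, 33 to 51 mm above its axis, upright within 20 degrees; the square carrier is within 30 mm of where it was (x of round_carrier_grip in the frame of empty_rail between -0.02 and 0.02 m and y of round_carrier_grip in the frame of empty_rail between -0.07 and 0.07 m and z of round_carrier_grip in the frame of empty_rail between 0.153 and 0.171 m and angle between round_carrier_grip's own z axis and vertical below 0.35 rad and distance of square_carrier from where it was at the start of the episode below 0.03 m); the robot touches nothing.
It fails at once if the square carrier is moved more than 30 mm (distance of square_carrier from where it was at the start of the episode above 0.03 m).
It also fails if it takes over 38 s, if anything falls off the work surface, if the arm or the gripper's body presses on something with over 40 N, if the wrist force passes 120 N, or if a joint passes its speed limit or range.

### The arm

A 6-joint arm with a two-finger parallel gripper is mounted at the origin on the work surface; the furniture and walls round the work are solid. World frame = base frame: x ahead of the robot, y to its left, z up, the work surface at z = 0. Lengths are in mm, angles in rad, forces in N, time in s.
With the tool pointing down it reaches from about 250 to 775 mm from the base axis. Payload 8.9 kg.
Tool frame: the origin (TCP) lies between the finger pads; the fingertips stand 25 mm ahead of it and the grasp point (between the pads) lies 6 mm ahead of it; y points along the fingers, x is the direction in which the jaws open and shut, and the axes are right-handed (so a half turn about y gives the same grasp; the last joint's range is limited). The gripper opens to 85 mm and grips with 20 to 120 N. Pads are 22 mm wide; open, the fingers measure 114 mm over their backs; the gripper's body (76 mm by 85 mm) begins 54 mm behind the grasp point. The pads swing forward as they close: fully open they stand 13 mm farther back than shut.
Start: joints at [-1.401, 0.291, -0.153, 1.127, 0, 1.431], TCP at [159.557, -500.165, 235.305] pointing down, gripper open.
Joint ranges: [-2.52, 2.52], [-0.91, 1.74], [-1.3, 1.37], [-1.96, 2.02], [-1.52, 1.47], [-3.14, 3.14]. Speed limits (rad/s): [2.22, 2.22, 2.79, 3.14, 3.14, 3.14].

### API

Orientations are given as [roll, pitch, yaw] about the fixed x, y, z axes, in that order (R = Rz(yaw) Ry(pitch) Rx(roll)).
In Python, from station import robot gives the robot as it stands. The module is installed in compiled form; this text tells all that it offers.
- The arm moves only by the tool move_arm, never from a script. Its argument "series" is one flat list of numbers, 7 for each row, row after row: the shift along the tool's x, y, z in mm, then the turn, a rotation vector about the tool's x, y, z in degrees, then the finger opening in mm, from 0 to 85.4. In form: [tx, ty, tz, rx, ry, rz, jaw, tx, ty, tz, rx, ry, rz, jaw, ...]. A call has 1 to 10 rows; each row is the pose to reach, as a shift and turn from the pose commanded when the call began, along the tool's axes at that moment; what a row does not reach only later rows make up. A row lasts 1/12 s, in which the tool goes at most 41.7 mm and 7.16 degrees, less where a joint would pass 70% of its speed; a pose out of reach is approached as far as the arm can. A call with a gripper value outside its range is refused whole. The fingers move at their own pace and stop on an object; the grip force is fixed at half the most. Time passes only in rows, so rows that repeat a pose let the fingers close. It gives the time, the measured TCP pose, the force and the opening at its end, in the units of the state.
- robot.sense(): the state, without advancing time (a new reading comes with each control period).
- robot.read_camera(name): name is "side" or "top" or "wrist"; returns a dict with "color" (384x512x3 uint8, red, green, blue), "z_map" (384x512 float32, mm along the optical axis (not along the pixel's ray), 0 where there is no reading), "camera_matrix" (3x3 intrinsics, pixels), "world_from_camera" (4x4, takes a point from camera to world coordinates); the wrist camera has in their place "mount" (4x4, takes a point from camera to tool coordinates, whose origin is the TCP and whose axes are the tool frame's). Camera axes: x right, y down, z forward; pixel columns grow to the right and rows downward; lengths in mm; the calibration is good to about 2 mm. The wrist camera is an equidistant fisheye: a pixel r from the principal point sees the ray r / f radians off the axis. A picture is of the moment at which its call begins: read the wrist's pose just before it.
- robot.sign_off(): hands the job in, once; it reports no verdict.
The state is a dict: "t": time; "qpos": joint angles; "qd": joint speeds; "joint_torque": joint torques, N m; "tool_pos": TCP position; "orientation": TCP orientation; "ft_force": force on the tool from outside, world axes, zero at the start; "torque": the same for the moment, N m; "grip_width": opening from 0.0 (shut) to 1.0 (fully open).
Only numpy, scipy, OpenCV 4.12 (cv2) and the standard library are available. Lean on these libraries where they do the work, as an engineer would, in place of code of your own. Each camera call takes 0.05 s, during which the arm holds its last target.

## Working session

There is one attempt and no reset: what is moved stays moved. The work goes in short steps, Python scripts to look and compute and a tool call to move; the robot and the scene stay as the last step left them, time stands still between calls to the robot, and variables do not carry over. Pictures are saved under pics/ and viewed, and the job is handed in when it is done.

Besides the shell and the picture viewer there is one more tool, called after "Call:" by a JSON object that holds its "op" and its "data", one argument or row to a line. move_arm: Moves the arm, as the interface text tells. Its arguments: {"type":"object","properties":{"series":{"type":"array","items":{"type":"number"}}},"required":["series"]}

```bash
mkdir -p pics
python3 - <<'E'
from station import robot
import cv2,numpy as np
s=robot.sense();print(s)
for n in ["side","top","wrist"]:
    d=robot.read_camera(n)
    cv2.imwrite(f"pics/{n}0.png",d["color"][:,:,::-1]); np.savez(f"{n}0.npz",**d)
    print(n,d["camera_matrix"],d.get("world_from_camera",d.get("mount")))
E
```

```text
{'t': 0.0, 'qpos': array([-1.40129521e+00,  2.91293564e-01, -1.54153121e-01,  1.12671950e+00,
        1.13962304e-05,  1.43149091e+00]), 'qd': array([ 0.00043126, -0.0003758 ,  0.00127298,  0.00144032, -0.00017683,
       -0.00056156]), 'joint_torque': array([-2.16763088e-03, -5.37142539e+01,  3.31371331e+01,  1.59306941e-02,
       -4.94564483e-04, -7.07344753e-06]), 'tool_pos': array([ 159.48551293, -499.70932556,  234.71541841]), 'orientation': array([-1.57059483e+00,  1.35500607e-03, -1.26198966e+00]), 'ft_force': array([-0.09172636,  0.29199675,  0.26467364]), 'torque': array([0.03437138, 0.04145566, 0.01642826]), 'grip_width': 1.0055021560429882}
side [[413.78394177   0.         254.79223448]
 [  0.         413.78394177 187.89349996]
 [  0.           0.           1.        ]] [[ 9.99585620e-01  2.87228191e-02 -1.89392540e-03  5.47437125e+02]
 [ 1.63121669e-02 -5.11012985e-01  8.59418200e-01 -8.36139009e+02]
 [ 2.37170931e-02 -8.59092969e-01 -5.11269763e-01  5.53856014e+02]
 [ 0.00000000e+00  0.00000000e+00  0.00000000e+00  1.00000000e+00]]
top [[455.8890936    0.         259.7096845 ]
 [  0.         455.8890936  198.22124867]
 [  0.           0.           1.        ]] [[-1.48210310e-02 -9.90558432e-01  1.36287674e-01  4.05769237e+02]
 [-9.99599200e-01  1.79664212e-02  2.18779819e-02 -1.12785518e+02]
 [-2.41200212e-02 -1.35908796e-01 -9.90427697e-01  9.68267877e+02]
 [ 0.00000000e+00  0.00000000e+00  0.00000000e+00  1.00000000e+00]]
wrist [[297.31863964   0.         259.42926421]
 [  0.         297.31863964 193.25437471]
 [  0.           0.           1.        ]] [[ 9.99999618e-01  4.15822223e-04  7.68571581e-04  3.77670682e-01]
 [-6.04750447e-04 -3.05565994e-01  9.52170708e-01 -1.38852131e+02]
 [ 6.30783080e-04 -9.52170810e-01 -3.05565626e-01  7.63783317e+01]
 [ 0.00000000e+00  0.00000000e+00  0.00000000e+00  1.00000000e+00]]
```

View pics/side0.png

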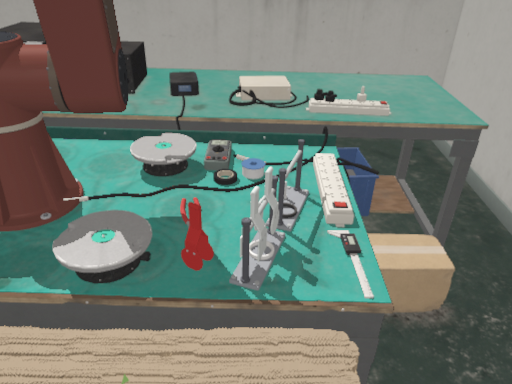

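View pics/top0.png

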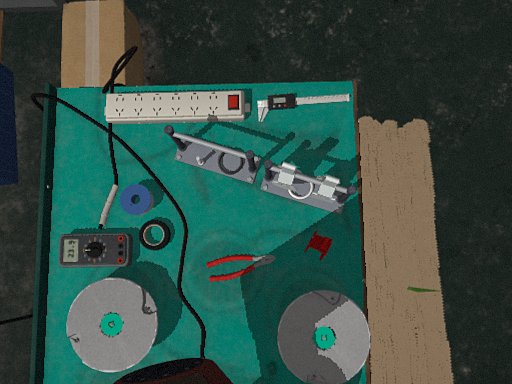

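View pics/wrist0.png

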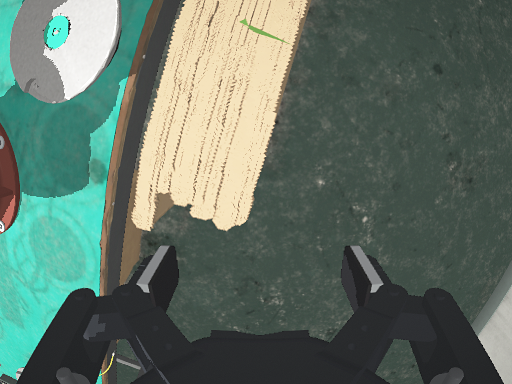

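Run:
```python
import cv2
a=cv2.imread("pics/side0.png")[130:295,170:370]; b=cv2.imread("pics/top0.png")[110:230,150:370]
cv2.imwrite("pics/side_c.png",cv2.resize(a,None,fx=3.6,fy=3.6,interpolation=2)); cv2.imwrite("pics/top_c.png",cv2.resize(b,None,fx=3.6,fy=3.6,interpolation=2))
```

```text
(no output)
```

View pics/side_c.png

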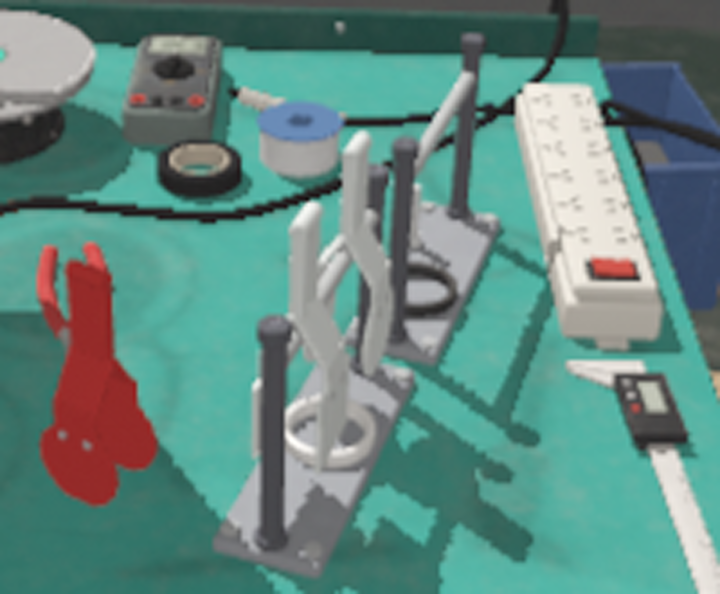

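View pics/top_c.png

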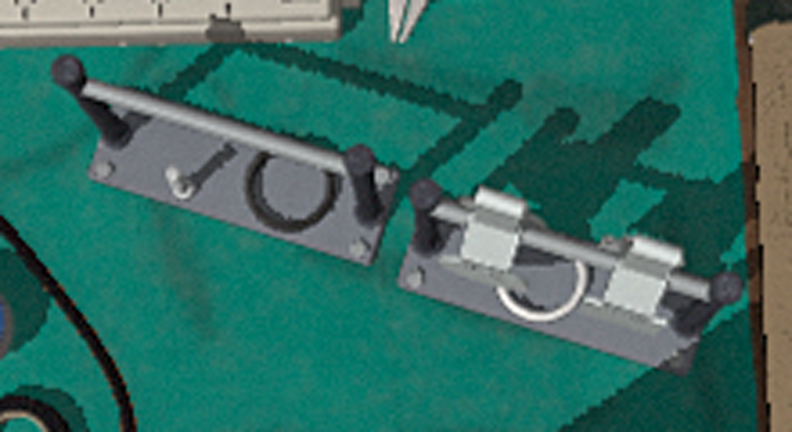

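```bash
cat > h.py <<'E'
import numpy as np
def ray(d,u,v):
    K=d["camera_matrix"];T=d["world_from_camera"]
    r=T[:3,:3]@np.array([(u-K[0,2])/K[0,0],(v-K[1,2])/K[1,1],1.]);return T[:3,3],r
def onz(d,u,v,z):
    o,r=ray(d,u,v);return o+r*(z-o[2])/r[2]
def dep(d,u,v):
    o,r=ray(d,u,v);return o+r*d["z_map"][int(round(v)),int(round(u))]
E
python3 - <<'E'
import numpy as np;from h import *
d=np.load("top0.npz")
c=lambda x,y:(150+(x+.5)/3.6-.5,110+(y+.5)/3.6-.5)
for n,p in dict(capA=(68,70),capB=(360,157),capC=(425,192),capD=(728,287)).items():
    u,v=c(*p);print(n,u,v,onz(d,u,v,148).round(1),dep(d,u,v).round(1))
for n,p in dict(tab1=(500,202),hood1=(490,240),tab2=(656,251),hood2=(637,290)).items():
    u,v=c(*p);print(n,u,v,onz(d,u,v,185).round(1),dep(d,u,v).round(1))
for n,p in dict(f1=(90,178),f2=(372,265),f3=(400,172),g1=(400,283),g2=(688,373)).items():
    u,v=c(*p);print(n,onz(d,u,v,10).round(1),dep(d,u,v).round(1))
# points with z above 160
K=d["camera_matrix"];T=d["world_from_camera"];v,u=np.mgrid[0:384,0:512]
z=d["z_map"];P=np.stack([(u-K[0,2])/K[0,0]*z,(v-K[1,2])/K[1,1]*z,z],-1)@T[:3,:3].T+T[:3,3]
m=(P[...,2]>168)&(P[...,2]<200)&(P[...,0]>300)&(z>0)
import cv2
n,l,s,ce=cv2.connectedComponentsWithStats(m.astype(np.uint8))
for i in range(1,n):
    q=P[l==i];print(s[i],q.mean(0).round(1),q.min(0).round(1),q.max(0).round(1))
E
```

```text
capA 168.52777777777777 129.08333333333334 [651.8  73.4 148. ] [652.   73.6 147.5]
capB 249.63888888888889 153.25 [602.6 -77.3 148. ] [602.9 -77.3 146.7]
capC 267.69444444444446 162.97222222222223 [ 583.7 -110.3  148. ] [ 583.4 -110.3  149.3]
capD 351.8611111111111 189.36111111111111 [ 531.8 -262.   148. ] [ 531.9 -262.   147.7]
tab1 288.52777777777777 165.75 [ 570.  -146.7  185. ] [ 569.9 -146.7  185.4]
hood1 285.75 176.30555555555554 [ 551.3 -141.5  185. ] [ 562.9 -143.8  122.4]
tab2 331.8611111111111 179.36111111111111 [ 544.4 -221.4  185. ] [ 544.6 -221.6  183.5]
hood2 326.58333333333337 190.19444444444446 [ 525.5 -211.6  185. ] [ 535.3 -219.7  120.7]
f1 [626.2  90.7  10. ] [626.7  91.2   7.6]
f2 [570.1 -77.7  10. ] [571.5 -77.4   1.9]
f3 [626.1 -95.2  10. ] [627.5 -95.    3.6]
g1 [559.  -94.2  10. ] [559.  -94.1   9.8]
g2 [ 502.6 -261.6   10. ] [ 503.4 -262.8    2.6]
[282 162  14  10  85] [ 569.3 -146.5  182.4] [ 563.  -158.1  168.7] [ 577.  -135.4  186.7]
[325 175  15  10  90] [ 544.3 -221.4  182.4] [ 538.  -234.4  168.6] [ 553.3 -209.5  187. ]
```

```bash
cat >> h.py <<'E'
from scipy.spatial.transform import Rotation as Ro
def shift(p,yaw,s=None,verbose=True):
    if s is None:
        from station import robot; s=robot.sense()
    R=Ro.from_euler('xyz',s["orientation"])
    t=R.inv().apply(np.array(p)-s["tool_pos"])
    rv=(R.inv()*Ro.from_euler('xyz',[-np.pi/2,0,np.radians(yaw)])).as_rotvec(degrees=True)
    print("t",s["t"],"pos",s["tool_pos"].round(1),"rpy",np.degrees(s["orientation"]).round(2),"shift",t.round(1),"rv",rv.round(2),"F",s["ft_force"].round(1),"g",round(s["grip_width"],3))
E
python3 -c "
from h import *
shift([420,-140,310],-18.9)"
```

```text
t 0.15 pos [ 159.5 -499.9  234.9] rpy [-8.999e+01  6.000e-02 -7.231e+01] shift [-263.7  -74.8  357.6] rv [-3.000e-02 -5.341e+01 -5.000e-02] F [ 1.   0.5 -1.1] g 1.002
```

Call:
{"op": "move_arm", "data": {
  "series": [-20, -40, 25, 0, -5, 0, 85, -50, -75, 65, 0, -12, 0, 85, -75, -75, 100, 0, -19, 0, 85, -100, -75, 135, 0, -25, 0, 85, -125, -75, 170, 0, -31, 0, 85, -150, -75, 205, 0, -37, 0, 85, -175, -75, 240, 0, -43, 0, 85, -200, -75, 275, 0, -48, 0, 85, -225, -75, 310, 0, -53.4, 0, 85, -245, -75, 335, 0, -53.4, 0, 85]
}}

```text
t: 0.98
tool_pos: [391.1, -182.8, 310.4]
orientation: [-1.571, -0.0, -0.324]
ft_force: [1.1, -0.6, 0.6]
grip_width: 0.998
```

Run:
```python
from station import robot
import cv2,numpy as np
from h import *
shift([420,-140,310],-18.9)
d=robot.read_camera("wrist")
cv2.imwrite("pics/wrist1.png",d["color"][:,:,::-1])
cv2.imwrite("pics/wrist1c.png",cv2.resize(d["color"][60:300,256:512,::-1],None,fx=2.4,fy=2.4,interpolation=2))
```

```text
t 0.9833 pos [ 391.1 -182.8  310.4] rpy [-9.000e+01 -2.000e-02 -1.858e+01] shift [13.7  0.4 49.7] rv [0.   0.32 0.02] F [ 1.1 -0.6  0.6] g 0.998
```

View pics/wrist1.png

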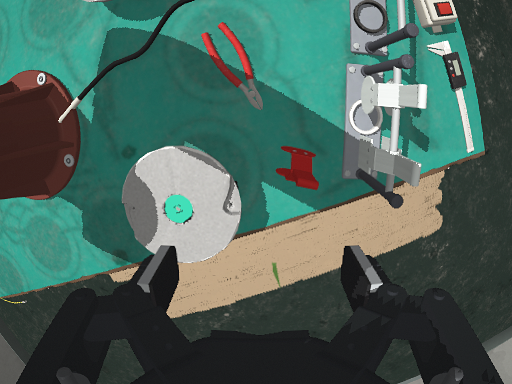

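Run:
```python
import cv2
a=cv2.imread("pics/wrist1.png")[40:220,330:450]
cv2.imwrite("pics/wrist1d.png",cv2.resize(a,None,fx=3.3,fy=3.3,interpolation=2))
```

```text
(no output)
```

View pics/wrist1d.png

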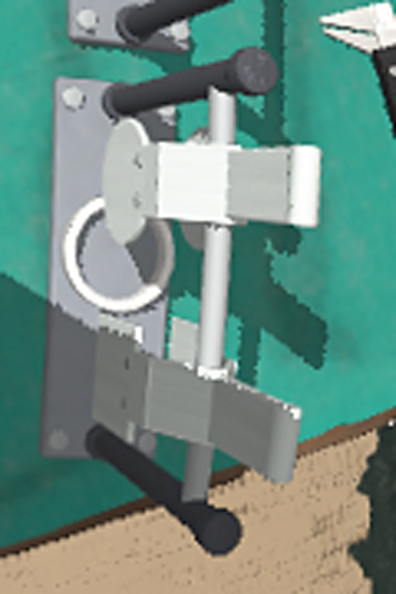

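Run:
```python
import numpy as np,cv2
from h import *
d=np.load("top0.npz")
K=d["camera_matrix"];T=d["world_from_camera"];v,u=np.mgrid[0:384,0:512]
z=d["z_map"];P=np.stack([(u-K[0,2])/K[0,0]*z,(v-K[1,2])/K[1,1]*z,z],-1)@T[:3,:3].T+T[:3,3]
for b in ((-165,-130),(-240,-200)):
    m=(P[...,2]>182)&(P[...,2]<200)&(P[...,0]>500)&(P[...,1]>b[0])&(P[...,1]<b[1])
    q=P[m][:,:2].astype(np.float32);r=cv2.minAreaRect(q);print(len(q),r,q.mean(0)); 
    w,V=np.linalg.eigh(np.cov(q.T));print(np.degrees(np.arctan2(V[0,1],V[1,1])))
shift([570.5,-146.7,260],-18.9)
shift([570.5,-146.7,176],-18.9)
```

```text
63 ((570.494384765625, -146.7122802734375), (23.31494903564453, 8.910390853881836), 75.76165008544922) [ 570.4022 -145.6311]
15.002861269910268
66 ((544.9237060546875, -221.7044219970703), (23.225948333740234, 9.198216438293457), 69.8900375366211) [ 544.74786 -221.84657]
18.041591244908883
t 1.0333 pos [ 394.3 -177.   310.3] rpy [-8.979e+01 -6.000e-02 -1.853e+01] shift [157.4  50.8  84.5] rv [-0.21  0.37  0.06] F [-0.4  3.8 -0.8] g 0.996
t 1.0333 pos [ 394.3 -177.   310.3] rpy [-8.979e+01 -6.000e-02 -1.853e+01] shift [157.3 134.8  84.2] rv [-0.21  0.37  0.06] F [-0.4  3.8 -0.8] g 0.996
```

Call:
{"op": "move_arm", "data": {
  "series": [35, 10, 18, 0, 0, 0, 85, 70, 20, 37, 0, 0, 0, 85, 105, 30, 55, 0, 0, 0, 85, 140, 40, 75, 0, -0.7, 0, 85, 157, 50, 84, 0, -1.5, 0, 85, 157, 50, 84, 0, -1.5, 0, 85, 157, 50, 84, 0, -1.5, 0, 85]
}}

```text
t: 1.62
tool_pos: [566.0, -155.5, 258.8]
orientation: [-1.571, 0.003, -0.303]
ft_force: [-1.0, -0.7, 0.1]
grip_width: 0.996
```

Run:
```python
from station import robot
import cv2,numpy as np
from h import *
d=robot.read_camera("wrist")
cv2.imwrite("pics/wrist2.png",d["color"][:,:,::-1])
shift([570.5,-146.7,176],-17)
```

```text
t 1.6667 pos [ 565.5 -155.9  259.8] rpy [-90.     0.09 -17.4 ] shift [ 2.1 83.8 10.3] rv [ 0.   -0.4  -0.09] F [0.4 0.  0.8] g 0.995
```

View pics/wrist2.png

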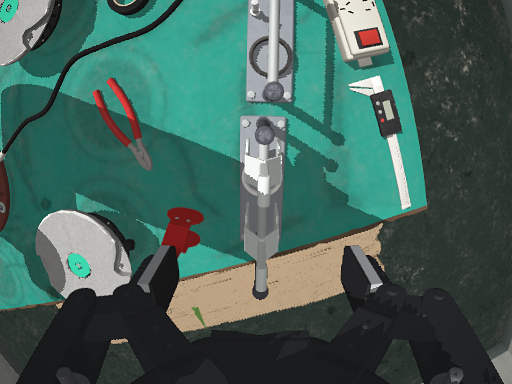

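```bash
cat >> h.py <<'E'
def wproj(d,s,p):
    R=Ro.from_euler('xyz',s["orientation"]);t=R.inv().apply(np.array(p)-s["tool_pos"])
    M=np.array(d["mount"]);c=M[:3,:3].T@(t-M[:3,3]);K=d["camera_matrix"]
    th=np.arctan2(np.hypot(c[0],c[1]),c[2]);ph=np.arctan2(c[1],c[0])
    return (K[0,2]+K[0,0]*th*np.cos(ph),K[1,2]+K[1,1]*th*np.sin(ph))
E
python3 - <<'E'
from station import robot
import cv2,numpy as np
from h import *
s=robot.sense();d=np.load("wrist0.npz")
im=cv2.resize(cv2.imread("pics/wrist2.png")[70:310,180:350],None,fx=2.4,fy=2.4,interpolation=2)
for p in [(570.5,-146.7,185),(544.9,-221.7,185),(583.7,-110.3,148),(531.8,-262,148),(602.6,-77.3,148)]:
    u,v=wproj(d,s,p);print(p,round(u,1),round(v,1));cv2.circle(im,(int((u-180)*2.4),int((v-70)*2.4)),3,(0,0,255),-1)
cv2.imwrite("pics/w2p.png",im)
E
```

```text
(570.5, -146.7, 185) 261.5 190.1
(544.9, -221.7, 185) 258.9 278.5
(583.7, -110.3, 148) 263.4 133.3
(531.8, -262, 148) 258.5 292.0
(602.6, -77.3, 148) 273.4 89.5
```

View pics/w2p.png

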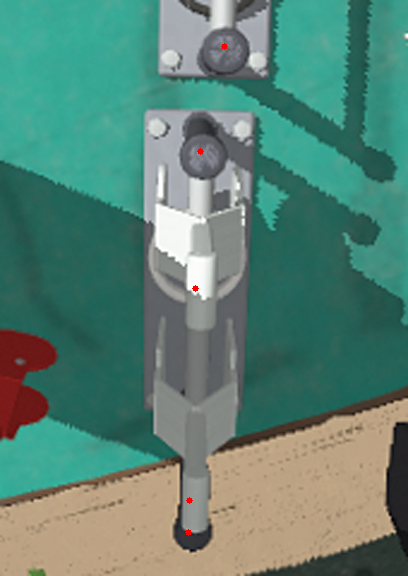

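Call:
{"op": "move_arm", "data": {
  "series": [3, 25, 10, 0, 0, 0, 85, 3, 50, 10, 0, 0, 0, 85, 3, 70, 10, 0, 0, 0, 85, 3, 82, 10, 0, 0, 0, 85, 3, 87, 10, 0, 0, 0, 60, 3, 87, 10, 0, 0, 0, 40]
}}

```text
t: 2.17
tool_pos: [570.7, -147.7, 173.2]
orientation: [-1.571, 0.001, -0.305]
ft_force: [0.2, -0.3, -0.0]
grip_width: 0.747
```

Run:
```python
from station import robot
import cv2,numpy as np
from h import *
for n in("wrist","side","top"):
    d=robot.read_camera(n)
    cv2.imwrite(f"pics/{n}3.png",d["color"][:,:,::-1])
shift([571.5,-146.7,172],-17)
```

```text
t 2.3167 pos [ 572.3 -147.9  174.9] rpy [-90.01  -0.12 -17.44] shift [-1.2  2.8  0.9] rv [ 0.01 -0.44  0.12] F [ 0.  -0.2 -0.5] g 0.485
```

View pics/wrist3.png

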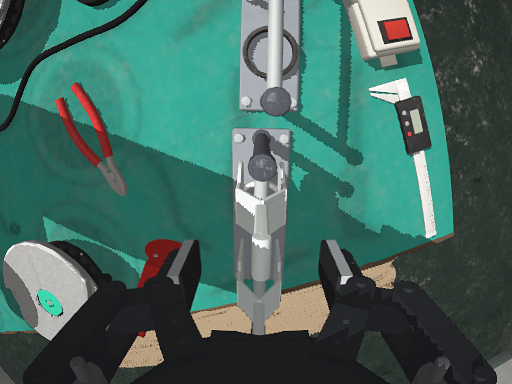

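View pics/side3.png

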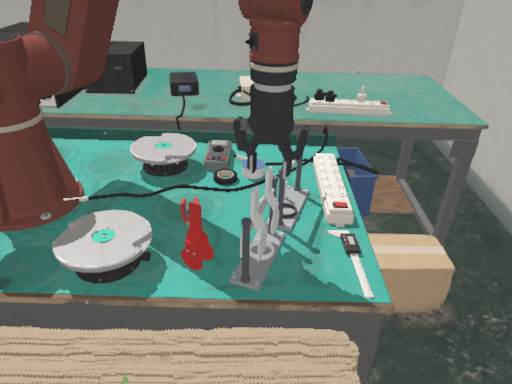

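Run:
```python
from station import robot
from h import *
s=robot.sense();d=np.load("wrist0.npz")
R=Ro.from_euler('xyz',s["orientation"])
for t in [(0,-15,0),(0,6,0),(0,25,0),(42,-7,0)]: print(t,wproj(d,s,s["tool_pos"]+R.apply(t)))
print(wproj(d,s,(570.5,-146.7,185)),wproj(d,s,(570.5,-146.7,135)))
import cv2
cv2.imwrite("pics/w3c.png",cv2.resize(cv2.imread("pics/wrist3.png")[130:350,150:370],None,fx=2.7,fy=2.7,interpolation=2))
```

```text
(0, -15, 0) (np.float64(258.3960282334385), np.float64(265.22532776830775))
(0, 6, 0) (np.float64(258.49227544726625), np.float64(245.1966769190591))
(0, 25, 0) (np.float64(258.56364896714035), np.float64(230.61611403175294))
(42, -7, 0) (np.float64(339.05754233323864), np.float64(255.5320918436912))
(np.float64(254.1888375547126), np.float64(259.0954457586863)) (np.float64(255.21228709552383), np.float64(220.1240547159935))
```

View pics/w3c.png

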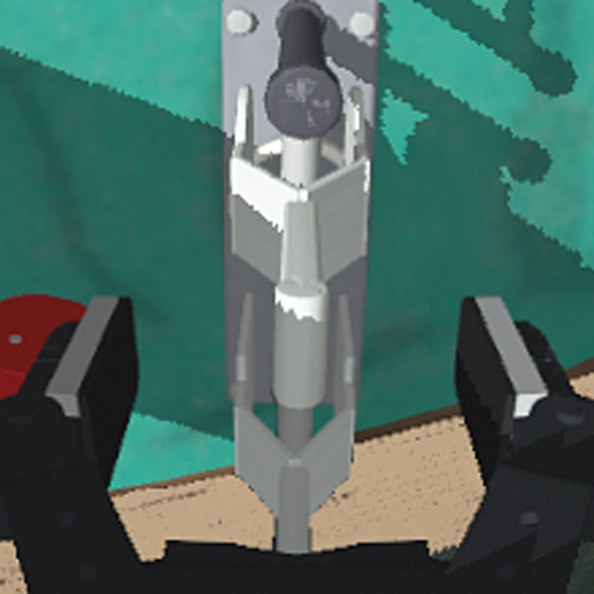

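Call:
{"op": "move_arm", "data": {
  "series": [0, 1, 1, 0, 0, 0, 25, 0, 2, 1, 0, 0, 0, 0, 0, 2, 1, 0, 0, 0, 0, 0, 2, 1, 0, 0, 0, 0, 0, 2, 1, 0, 0, 0, 0, 0, 2, 1, 0, 0, 0, 0]
}}

```text
t: 2.82
tool_pos: [572.4, -146.5, 171.8]
orientation: [-1.571, -0.001, -0.304]
ft_force: [-1.0, 0.7, 5.5]
grip_width: 0.073
```

Call:
{"op": "move_arm", "data": {
  "series": [0, 0, 0, 0, 0, 0, 0, 0, 0, 0, 0, 0, 0, 0, 0, 0, 0, 0, 0, 0, 0]
}}

```text
t: 3.07
tool_pos: [572.3, -146.5, 171.8]
orientation: [-1.571, -0.0, -0.304]
ft_force: [-1.8, 0.7, 5.7]
grip_width: 0.074
```

Run:
```python
from station import robot
import cv2,numpy as np
from h import *
for n in("wrist",):
    d=robot.read_camera(n)
    cv2.imwrite(f"pics/{n}4.png",d["color"][:,:,::-1])
shift([571.5,-146.7,250],-17)
```

```text
t 3.1167 pos [ 572.4 -146.5  171.8] rpy [-9.000e+01 -3.000e-02 -1.741e+01] shift [ -0.7 -78.2  -0.5] rv [ 0.   -0.41  0.03] F [-1.4  0.3  5.2] g 0.077
```

View pics/wrist4.png

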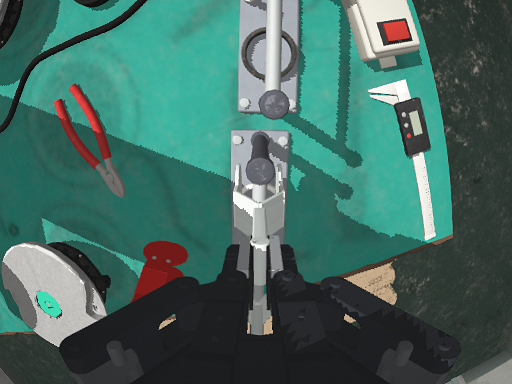

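Call:
{"op": "move_arm", "data": {
  "series": [0, -10, 0, 0, 0, 0, 0, 0, -25, 0, 0, 0, 0, 0, 0, -45, 0, 0, 0, 0, 0, 0, -70, 0, 0, 0, 0, 0, 0, -95, 0, 0, 0, 0, 0, 0, -115, 0, 0, 0, 0, 0, 0, -130, 0, 0, 0, 0, 0, 0, -130, 0, 0, 0, 0, 0, 0, -130, 0, 0, 0, 0, 0]
}}

```text
t: 3.87
tool_pos: [572.6, -146.6, 301.7]
orientation: [-1.571, -0.001, -0.304]
ft_force: [-0.3, -0.3, -1.5]
grip_width: 0.072
```

Run:
```python
from station import robot
import cv2,numpy as np
from h import *
shift([627,-2,300],-18.1)
for n in("wrist","side","top"):
    d=robot.read_camera(n); np.savez(f"{n}5.npz",**d)
    cv2.imwrite(f"pics/{n}5.png",d["color"][:,:,::-1])
shift([627,-2,300],-18.1)
```

```text
t 3.8667 pos [ 572.6 -146.6  301.7] rpy [-9.001e+01 -7.000e-02 -1.740e+01] shift [  8.7   1.7 154.2] rv [0.01 0.7  0.07] F [-0.3 -0.3 -1.5] g 0.072
t 4.0167 pos [ 571.7 -146.2  299.9] rpy [-89.99   0.12 -17.41] shift [ 9.700e+00 -1.000e-01  1.542e+02] rv [-0.01  0.69 -0.12] F [-0.1  0.5 -0.7] g 0.075
```

View pics/wrist5.png

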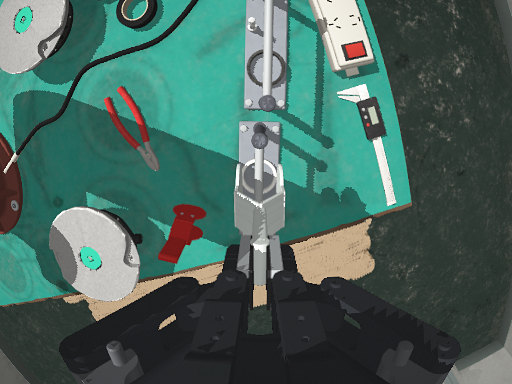

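View pics/side5.png

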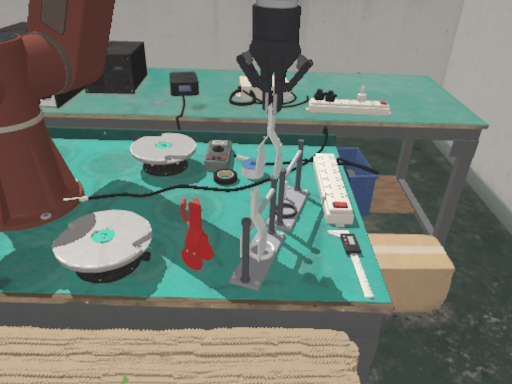

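View pics/top5.png

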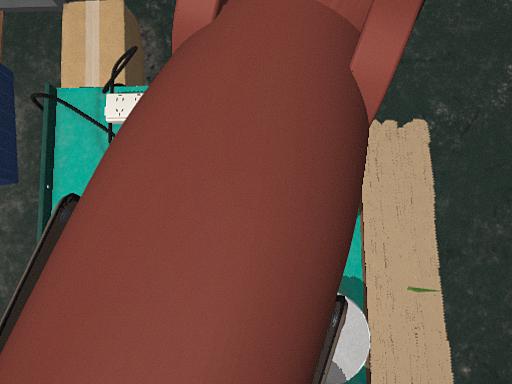

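Call:
{"op": "move_arm", "data": {
  "series": [2, 0, 25, 0, 0, 0, 0, 4, 0, 55, 0, 0.3, 0, 0, 6, 0, 85, 0, 0.5, 0, 0, 8, 0, 115, 0, 0.7, 0, 0, 10, 0, 140, 0, 0.7, 0, 0, 10.5, 0, 154, 0, 0.7, 0, 0, 10.5, 0, 154, 0, 0.7, 0, 0, 10.5, 0, 154, 0, 0.7, 0, 0, 10.5, 0, 154, 0, 0.7, 0, 0]
}}

```text
t: 4.77
tool_pos: [627.9, -3.5, 300.8]
orientation: [-1.571, 0.001, -0.316]
ft_force: [0.2, -0.2, -1.0]
grip_width: 0.071
```

Run:
```python
from station import robot
import cv2,numpy as np
from h import *
s=robot.sense()
d=robot.read_camera("wrist")
im=d["color"][:,:,::-1].copy();cv2.imwrite("pics/w6.png",im)
e=robot.read_camera("side");cv2.imwrite("pics/side6.png",cv2.resize(np.ascontiguousarray(e["color"][60:300,180:380,::-1]),None,fx=2.5,fy=2.5,interpolation=2));np.savez("side6.npz",**e)
for p in [(602.6,-77.3,148),(651.8,73.4,148),(583.7,-110.3,148),(627.2,-2,125)]:
    u,v=wproj(d,s,p);print(p,round(u,1),round(v,1));cv2.circle(im,(int(u),int(v)),2,(0,0,255),-1)
cv2.imwrite("pics/w6p.png",cv2.resize(im[0:330,150:370],None,fx=1.8,fy=1.8,interpolation=2))
shift([628.2,-2.3,172],-18.1)
```

```text
(602.6, -77.3, 148) 259.6 245.8
(651.8, 73.4, 148) 259.6 96.9
(583.7, -110.3, 148) 252.9 273.8
(627.2, -2, 125) 259.6 170.8
t 4.8667 pos [628.   -3.9 301.2] rpy [-9.002e+01  1.000e-02 -1.819e+01] shift [ -0.3 129.2   1.6] rv [ 0.02 -0.09 -0.01] F [-0.1  0.1 -0.6] g 0.072
```

View pics/w6p.png

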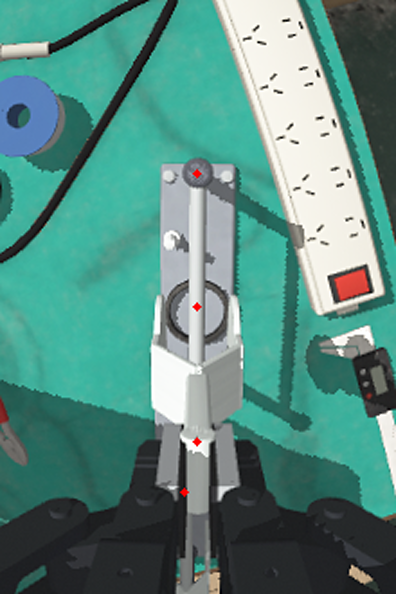

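View pics/side6.png

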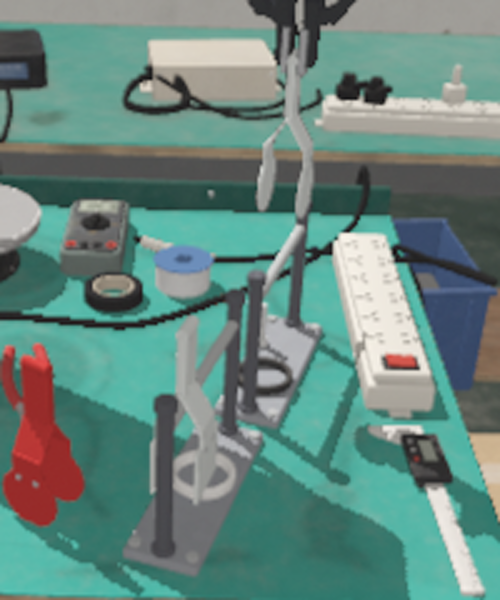

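Call:
{"op": "move_arm", "data": {
  "series": [0, 15, 1, 0, 0, 0, 0, 0, 35, 1, 0, 0, 0, 0, 0, 55, 1, 0, 0, 0, 0, 0, 75, 1, 0, 0, 0, 0, 0, 90, 1, 0, 0, 0, 0, 0, 103, 1, 0, 0, 0, 0, 0, 112, 1, 0, 0, 0, 0, 0, 115, 1, 0, 0, 0, 0, 0, 115, 1, 0, 0, 0, 0]
}}

```text
t: 5.62
tool_pos: [628.2, -2.2, 185.9]
orientation: [-1.571, 0.001, -0.317]
ft_force: [-0.6, 0.2, -0.8]
grip_width: 0.072
```

Run:
```python
from station import robot
import cv2,numpy as np
from h import *
d=robot.read_camera("wrist")
im=d["color"][:,:,::-1];cv2.imwrite("pics/w7.png",cv2.resize(im[0:330,150:370],None,fx=1.8,fy=1.8,interpolation=2))
e=robot.read_camera("side");cv2.imwrite("pics/side7.png",cv2.resize(np.ascontiguousarray(e["color"][60:300,180:380,::-1]),None,fx=2.5,fy=2.5,interpolation=2))
shift([628.2,-2.3,172],-18.1)
```

```text
t 5.7167 pos [629.   -2.  187.1] rpy [-8.999e+01 -6.000e-02 -1.813e+01] shift [-0.7 15.1 -0.5] rv [-0.01 -0.03  0.06] F [-0.8 -0.4 -1.8] g 0.07
```

View pics/w7.png

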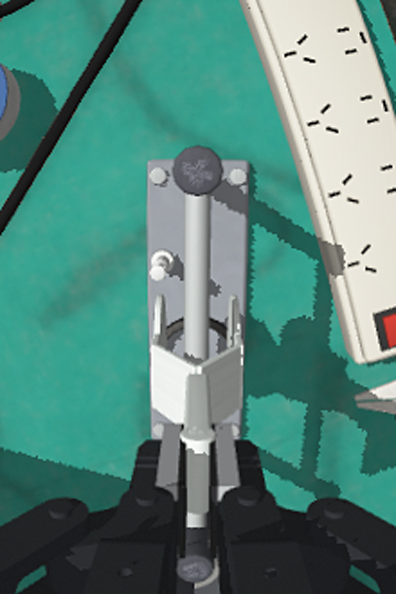

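View pics/side7.png

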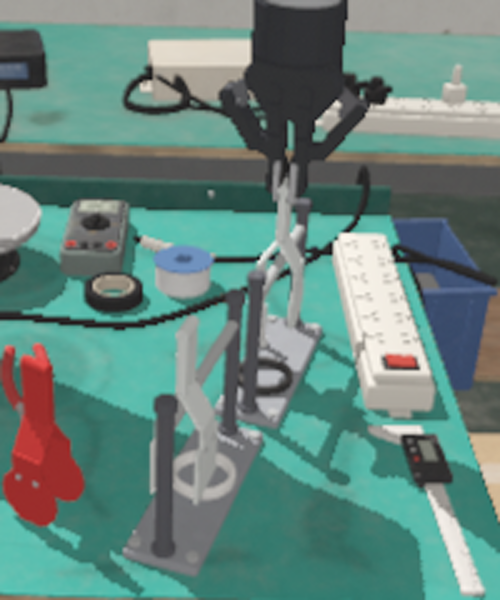

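Astride the rail. Lower the remaining ~14 mm in small steps.

Call:
{"op": "move_arm", "data": {
  "series": [0, 4, 0, 0, 0, 0, 0, 0, 8, 0, 0, 0, 0, 0, 0, 11, 0, 0, 0, 0, 0, 0, 12.5, 0, 0, 0, 0, 0, 0, 12.5, 0, 0, 0, 0, 0]
}}

```text
t: 6.13
tool_pos: [628.4, -1.6, 173.3]
orientation: [-1.571, 0.001, -0.316]
ft_force: [-0.8, -0.0, -1.4]
grip_width: 0.072
```

Call:
{"op": "move_arm", "data": {
  "series": [0, 1, 0, 0, 0, 0, 0, 0, 1.5, 0, 0, 0, 0, 0, 0, 1.5, 0, 0, 0, 0, 0]
}}

```text
t: 6.38
tool_pos: [628.5, -1.6, 172.4]
orientation: [-1.571, 0.0, -0.316]
ft_force: [-0.5, 0.9, -0.9]
grip_width: 0.074
```

Call:
{"op": "move_arm", "data": {
  "series": [0, 1, 0, 0, 0, 0, 0, 0, 1, 0, 0, 0, 0, 0, 0, 1, 0, 0, 0, 0, 14, 0, 1, 0, 0, 0, 0, 20, 0, 1, 0, 0, 0, 0, 30, 0, 1, 0, 0, 0, 0, 40, 0, 1, 0, 0, 0, 0, 50, 0, 1, 0, 0, 0, 0, 50]
}}

```text
t: 7.05
tool_pos: [628.7, -1.7, 171.2]
orientation: [-1.571, 0.0, -0.316]
ft_force: [0.8, 0.2, -0.3]
grip_width: 0.585
```

Run:
```python
from station import robot
import cv2,numpy as np
from h import *
d=robot.read_camera("wrist")
im=d["color"][:,:,::-1];cv2.imwrite("pics/w8.png",cv2.resize(im[0:330,150:370],None,fx=1.8,fy=1.8,interpolation=2))
shift([628.2,-2.3,172],-18.1)
```

```text
t 7.1 pos [628.6  -1.7 171.2] rpy [-90.     0.   -18.11] shift [-0.2 -0.8 -0.7] rv [-0.   -0.01 -0.  ] F [ 0.2  0.6 -0.3] g 0.588
```

View pics/w8.png

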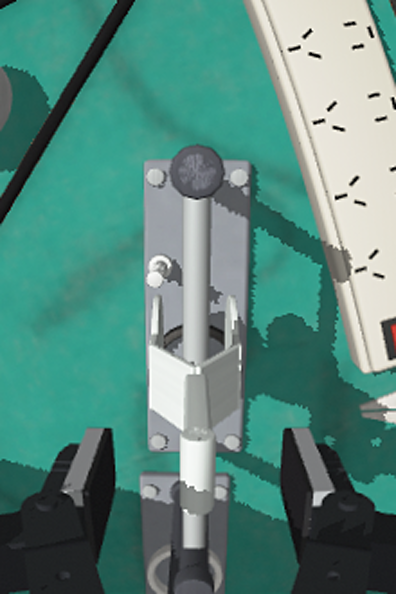

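Released and hanging upright with clear fingers. Retreat straight up, then back so that the top camera can see.

Call:
{"op": "move_arm", "data": {
  "series": [0, -10, 0, 0, 0, 0, 60, 0, -35, 0, 0, 0, 0, 70, 0, -65, 0, 0, 0, 0, 70, 0, -100, 0, 0, 0, 0, 70, 0, -130, 0, 0, 0, 0, 70, 0, -150, 0, 0, 0, 0, 70, -30, -160, 0, 0, 0, 0, 70, -70, -160, 0, 0, 0, 0, 70, -110, -160, 0, 0, 0, 0, 70, -150, -160, 0, 0, 0, 0, 70]
}}

```text
t: 7.93
tool_pos: [484.5, 45.2, 331.8]
orientation: [-1.571, -0.001, -0.316]
ft_force: [0.7, 0.4, 1.9]
grip_width: 0.816
```

Call:
{"op": "move_arm", "data": {
  "series": [-40, 0, 0, 0, 0, 0, 70, -80, 0, 0, 0, 0, 0, 70, -120, 0, 0, 0, 0, 0, 70, -160, 0, 0, 0, 0, 0, 70, -160, 0, 30, 0, 0, 0, 70, -160, 0, 70, 0, 0, 0, 70, -160, 0, 110, 0, 0, 0, 70, -160, 0, 150, 0, 0, 0, 70, -160, 0, 150, 0, 0, 0, 70]
}}

```text
t: 8.68
tool_pos: [381.9, 242.3, 331.5]
orientation: [-1.568, -0.0, -0.312]
ft_force: [-0.8, -0.8, -0.5]
grip_width: 0.818
```

Run:
```python
from station import robot
import cv2,numpy as np
from h import *
shift([400,0,300],-18)
for n in("side","top"):
    d=robot.read_camera(n);c=d["color"][:,:,::-1]
    np.savez(n+"9.npz",**d)
    cv2.imwrite(f"pics/{n}9.png",c)
z=d["z_map"];K=d["camera_matrix"];T=d["world_from_camera"];v,u=np.mgrid[0:384,0:512]
P=np.stack([(u-K[0,2])/K[0,0]*z,(v-K[1,2])/K[1,1]*z,z],-1)@T[:3,:3].T+T[:3,3]
m=(P[...,2]>180)&(P[...,2]<200)&(P[...,0]>500)&(P[...,0]<700)&(z>0)
n,l,s,ce=cv2.connectedComponentsWithStats(m.astype(np.uint8))
for i in range(1,n):
    q=P[l==i];print(s[i],q.mean(0).round(1),cv2.minAreaRect(q[:,:2].astype(np.float32)))
```

```text
t 8.6833 pos [381.9 242.3 331.5] rpy [-8.985e+01 -3.000e-02 -1.790e+01] shift [  91.6   30.9 -225.1] rv [-0.15  0.1   0.03] F [-0.8 -0.8 -0.5] g 0.818
[200 132  14   9  71] [626.6  -2.3 183.8] ((626.9436645507812, -2.1480159759521484), (24.090003967285156, 9.210254669189453), 70.38988494873047)
[325 175  15   9  76] [ 544.7 -221.8  183.9] ((544.8375244140625, -221.83352661132812), (24.0953369140625, 9.220613479614258), 70.09429931640625)
```

View pics/side9.png

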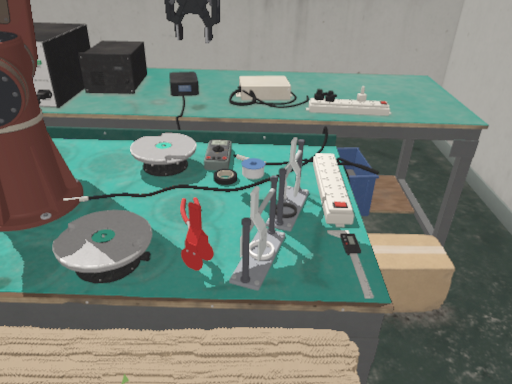

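View pics/top9.png

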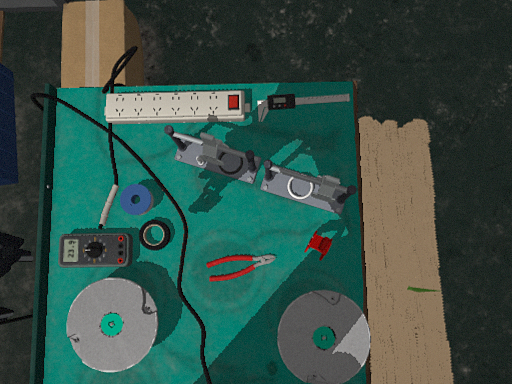

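Call:
{"op": "move_arm", "data": {
  "series": [0, 0, 0, 0, 0, 0, 70, 0, 0, 0, 0, 0, 0, 70, 0, 0, 0, 0, 0, 0, 70, 0, 0, 0, 0, 0, 0, 70]
}}

```text
t: 9.12
tool_pos: [380.6, 236.4, 331.7]
orientation: [-1.57, -0.0, -0.317]
ft_force: [-0.5, 0.1, 0.3]
grip_width: 0.817
```

```bash
python3 -c "
from station import robot
s=robot.sense();print(s['t'],abs(s['qd']).max());print(robot.sign_off())"
```

```text
9.1167 0.00453041311475064
the job is handed in; nothing more can be done
None
```

The round-plate carrier now hangs astride the empty rail, released, and the job was handed in at t ≈ 9.1 s with the arm clear of everything.

- **Carrier chosen:** the silver carrier nearest the empty rail. The wrist crop showed its round plates; its neighbour had square ones, and the red look-alike was left alone.
- **Lift:** it was raised 130 mm straight up, well above the end stops, before crossing. No noticeable contact force was measured while lowering it onto the rail.
- **Final position:** the top camera puts its tab at (626.9, -2.1) mm, against the rail's middle at (627.2, -2). The tab top is at about 185 mm, the height of a carrier seated on the rail, and it looks upright in the pictures.
- **Square carrier:** its tab measured (544.8, -221.8) mm, against (544.9, -221.7) at the start, so it has not moved.

No check failed or disagreed beyond offsets of 1–2 mm between cameras.

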